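# Load the dry-block heater with the samples

## Task

Bring the samples to temperature for the rheometer: stand the three jars and the vial beside them (not those in the blue tray) in the dry-block heater, each seated upright on the floor of the bore cut for its size, since only a matching bore heats it evenly. Keep them upright on the way, lower them in rather than dropping them, and leave the two measuring tools on the worktop standing where they are.

Things in the scene. Friction and masses are not known exactly. Their poses are not given: they have to be found in the camera images.
- sample_vial: Loose slim glass vial with a white cap, 46 mm tall, standing on the worktop by the three jars (the vials in the blue tray at the back are not meant). Body 20 mm diameter up to 37 mm, where it is to be gripped. Origin: centre of its underside, z up.
- small_jar: Loose smallest jar, brown with a blue lid, 50 mm tall. Body 40 mm diameter up to 39 mm, where it is to be gripped; lid 42 mm diameter. Origin: centre of its underside, z up.
- medium_jar: Loose middle-sized jar, cream with a white lid, 62 mm tall. Body 52 mm diameter up to 48 mm, where it is to be gripped; lid 54 mm diameter. Origin: centre of its underside, z up.
- large_jar: Loose largest jar, clear with a black lid, 80 mm tall. Body 60 mm diameter up to 62 mm, where it is to be gripped; lid 62 mm diameter. Origin: centre of its underside, z up.
- block_vial: Fixed aluminium block, 86x86x36 mm, one round blind bore in its middle: 27 mm wide, 16 mm deep, floor 20 mm above the origin, mouth chamfered 3 mm. Narrowest bore, cut for the vial. The four blocks sit 2 x 2 in any order, 90 mm apart, in a low grey heater (fixed, 192x220 mm), tops 50 mm over the worktop, 2 mm over its rim. Origin: centre of the underside; z up, x and y along the edges.
- block_small: Fixed aluminium block, 86x86x36 mm, one round blind bore in its middle: 47 mm wide, 16 mm deep, floor 20 mm above the origin, mouth chamfered 3 mm. Second narrowest bore, cut for the smallest jar. Origin: centre of the underside; z up, x and y along the edges.
- block_medium: Fixed aluminium block, 86x86x36 mm, one round blind bore in its middle: 59 mm wide, 20 mm deep, floor 16 mm above the origin, mouth chamfered 3 mm. Second widest bore, cut for the middle-sized jar. Origin: centre of the underside; z up, x and y along the edges.
- block_large: Fixed aluminium block, 86x86x36 mm, one round blind bore in its middle: 67 mm wide, 24 mm deep, floor 12 mm above the origin, mouth chamfered 3 mm. Widest bore, cut for the largest jar. Origin: centre of the underside; z up, x and y along the edges.
- cone_40: Loose bystander: slender metal measuring cone standing on its round face, 40 mm diameter, 82 mm tall; easily toppled. Origin: centre of its underside, z up.
- plate_50: Loose bystander: slender metal measuring plate standing on its round face, 50 mm diameter, 88 mm tall; easily toppled. Origin: centre of its underside, z up.

How it is judged:
At the end, for the whole second after the job is handed in: Each of the four containers stands in its own matching bore: within 8 mm of the bore's centre, its underside within 4 mm of the bore's floor, upright within about 6 degrees, released and at rest; both measuring tools stand within 20 mm of where they were (horizontal distance between sample_vial and block_vial below 0.008 m and z of sample_vial in the frame of block_vial below 0.024 m and angle between each of sample_vial, small_jar, medium_jar, large_jar's own z axis and vertical below 0.1 rad and linear speed of each of sample_vial, small_jar, medium_jar, large_jar below 0.02 m/s and contact force between the fingers and sample_vial below 0.05 N and horizontal distance between small_jar and block_small below 0.008 m and z of small_jar in the frame of block_small below 0.024 m and contact force between the fingers and small_jar below 0.05 N and horizontal distance between medium_jar and block_medium below 0.008 m and z of medium_jar in the frame of block_medium below 0.02 m and contact force between the fingers and medium_jar below 0.05 N and horizontal distance between large_jar and block_large below 0.008 m and z of large_jar in the frame of block_large below 0.016 m and contact force between the fingers and large_jar below 0.05 N and distance of each of cone_40, plate_50 from where it was at the start of the episode below 0.02 m and angle between each of cone_40, plate_50's own z axis and vertical below 0.15 rad); the robot touches nothing.
It fails at once if a measuring tool on the worktop is pushed more than 20 mm or toppled (distance of any of cone_40, plate_50 from where it was at the start of the episode above 0.02 m or angle between any of cone_40, plate_50's own z axis and vertical above 0.3 rad).
It fails at once if a sample container is tipped more than about 35 degrees (angle between any of sample_vial, small_jar, medium_jar, large_jar's own z axis and vertical above 0.6 rad).
It fails at once if a sample container is dropped: out of the fingers it reaches 0.6 m/s (a free fall of about 2 cm) ((linear speed of sample_vial above 0.6 m/s and contact force between the fingers and sample_vial below 0.05 N) or (linear speed of small_jar above 0.6 m/s and contact force between the fingers and small_jar below 0.05 N) or (linear speed of medium_jar above 0.6 m/s and contact force between the fingers and medium_jar below 0.05 N) or (linear speed of large_jar above 0.6 m/s and contact force between the fingers and large_jar below 0.05 N)).
It also fails if it takes over 99 s, if anything falls off the work surface, if the arm or the gripper's body presses on something with over 40 N, if the wrist force passes 120 N, or if a joint passes its speed limit or range.

## Robot

A 6-joint arm with a two-finger parallel gripper is mounted at the origin on a cart in front of the work surface, level with it; the furniture and walls round the work are solid. World frame = base frame: x ahead of the robot, y to its left, z up, the work surface at z = 0. Lengths are in m, angles in rad, forces in N, time in s.
With the tool pointing down it reaches from about 0.375 to 0.975 m from the base axis. Payload 3.8 kg.
Tool frame: the origin (TCP) lies on the centre line of the jaws, within the pads' length; the fingertips stand 17 mm ahead of it and the grasp point (between the pads) lies 2 mm behind it (bot.tip_extent is the distance from the TCP to the fingertips, in m); z points along the fingers, y is the line along which they close (so a half turn about z gives the same grasp; the last joint's range is limited). The gripper opens to 85 mm and grips with 20 to 120 N. Pads are 22 mm wide; open, the fingers measure 114 mm over their backs; the gripper's body (76 mm by 85 mm) begins 54 mm behind the grasp point. The pads swing forward as they close: fully open they stand 13 mm farther back than shut.
Start: joints at [-1.31, 0.264, 1.604, -0, 1.274, -0.037], TCP at [0.198, -0.645, 0.248] pointing down, gripper open.
Joint ranges: [-2.63, 2.63], [-0.94, 2.18], [0.31, 2.57], [-1.31, 4.45], [0, 2.66], [-2.55, 2.55]. Speed limits (rad/s): [2.57, 2.57, 3.14, 3.14, 3.14, 3.14].

## Interface

Orientations are given as a rotation vector (axis times angle).
In Python, from workcell import readout, read_camera, finish_job, bot gives the robot as it stands.
- The arm moves only by the tool jog_arm, never from a script. Its argument "deltas" is one flat list of numbers, 7 for each row, row after row: the shift along the tool's x, y, z in m, then the turn, a rotation vector about the tool's x, y, z in degrees, then the gripper command: -1 is shut, 1 is fully open, values between are in proportion. A call has 1 to 8 rows; each row is the pose to reach, as a shift and turn from the pose commanded when the call began, along the tool's axes at that moment; what a row does not reach only later rows make up. A row lasts 1/10 s, in which the tool goes at most 50 mm and 8.59 degrees, less where a joint would pass 70% of its speed; a pose out of reach is approached as far as the arm can. A call with a gripper value outside its range is refused whole. The fingers move at their own pace and stop on an object; "squeeze" is the grip in N (left out, the last holds). Time passes only in rows, so rows that repeat a pose let the fingers close. It gives the time, the measured TCP pose, the force, the opening and the grip force at its end, in the units of the state.
- readout.read_state(): the state, without advancing time (a new reading comes with each control period).
- read_camera(name): name is "scene" or "top" or "wrist"; returns a dict with "color" (420x560x3 uint8, blue, green, red), "fx", "fy", "cx", "cy" (pixels), "dist" ([k1, k2, p1, p2, k3] as OpenCV has them; the pictures are not rectified), "origin" and "attitude" of the camera in the world. Camera axes: x right, y down, z forward; pixel columns grow to the right and rows downward; lengths in m; the calibration is good to about 2 mm. A picture is of the moment at which its call begins. There is no depth.
- finish_job(): hands the job in; it is judged then, once.
The state is a dict: "time": time; "q": joint angles; "joint_vel": joint speeds; "joint_torque": joint torques, N m; "tool_pos": TCP position; "tcp_rot": TCP orientation; "wrist_force": force on the tool from outside, world axes, zero at the start; "torque": the same for the moment, N m; "width": opening from 0.0 (shut) to 1.0 (fully open); "grip_force": force on a finger pad.
Only numpy, scipy, OpenCV 4.12 (cv2) and the standard library are available. Lean on these libraries where they do the work, as an engineer would, in place of code of your own. Each camera call takes 0.05 s, during which the arm holds its last target. There are 200 camera calls.

## Working session

There is one attempt and no reset: what is moved stays moved. The work goes in short steps, Python scripts to look and compute and a tool call to move; the robot and the scene stay as the last step left them, time stands still between calls to the robot, and variables do not carry over. Pictures are saved under pics/ and viewed, at most 16 in all, crops included, and the job is handed in when it is done.

Besides the shell and the picture viewer there is one more tool, called by a JSON object that holds its "op" and its "data". jog_arm: Moves the arm, as the interface text tells. Its arguments: {"type":"object","properties":{"deltas":{"type":"array"},"squeeze":{"type":"number"}},"required":["deltas"]}

```bash
ls; mkdir -p pics
python3 - <<'E'
from workcell import readout, read_camera, bot
import cv2
s=readout.read_state(); print(s['time'],s['tool_pos'],s['tcp_rot'],s['width'])
for n in("scene","top"):
    c=read_camera(n); cv2.imwrite(f'pics/{n}0.png',c['color']); print(n,{k:v for k,v in c.items() if k!='color'})
E
```

```text
pics
0.0 [ 0.1978703  -0.6446287   0.24693295] [-3.10464687e+00 -4.65704664e-01  3.83159147e-04] 0.998686414168754
scene {'fx': 392.56117068343707, 'fy': 392.56117068343707, 'cx': 280.2836122239144, 'cy': 206.62688598663445, 'dist': array([-0.00442302,  0.        ,  0.        ,  0.        ,  0.        ]), 'origin': array([0.09752647, 0.63825908, 0.52689479]), 'attitude': array([-0.95905033,  2.29946775, -1.22022955])}
top {'fx': 413.8964987638927, 'fy': 413.8964987638927, 'cx': 278.57269101140145, 'cy': 219.39904414252186, 'dist': array([-0.12494578,  0.        ,  0.        ,  0.        ,  0.        ]), 'origin': array([0.45290646, 0.14288967, 0.95657978]), 'attitude': array([-2.17649006,  2.1229355 , -0.16597218])}
```

View pics/top0.png

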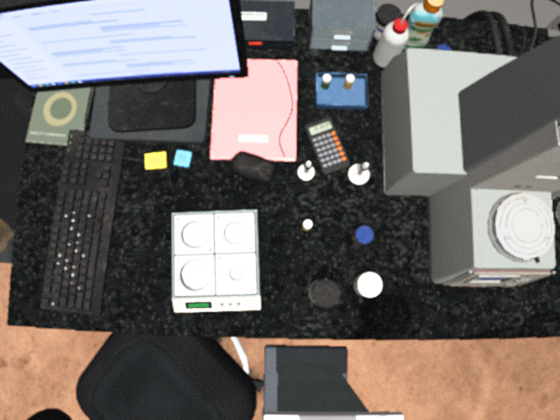

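View pics/scene0.png

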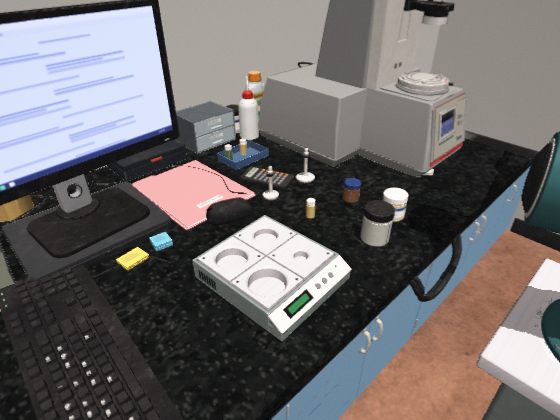

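The top view shows the heater at (215,260). Its bores are at (193,234) and (234,232) in the upper row, and (194,275) and (236,273) in the lower row. The vial is at (307,225), the small jar at (364,235), the medium jar at (369,285), the large jar at (325,292), and the tools at (306,171) and (359,174). The scene view agrees, with the largest bore nearest that camera at (267,283).

```bash
cat > h.py <<'E'
import numpy as np, cv2
from scipy.spatial.transform import Rotation as R
def K(c): return np.array([[c['fx'],0,c['cx']],[0,c['fy'],c['cy']],[0,0,1.]])
def ray(c,uv):
    n=cv2.undistortPoints(np.float64(uv).reshape(-1,1,2),K(c),c['dist'])[:,0]
    return R.from_rotvec(c['attitude']).apply(np.c_[n,np.ones(len(n))])
def plane(c,uv,z):
    d=ray(c,uv); o=c['origin']; return o+d*((z-o[2])/d[:,2])[:,None]
def proj(c,p):
    r=R.from_rotvec(c['attitude']).inv(); p=np.float64(p).reshape(-1,3)
    return cv2.projectPoints(r.apply(p-c['origin']),np.zeros(3),np.zeros(3),K(c),c['dist'])[0][:,0]
def blobs(c,mask,z,lo=15):
    out=[]
    for k in cv2.findContours(mask.astype(np.uint8),cv2.RETR_LIST,cv2.CHAIN_APPROX_NONE)[0]:
        if cv2.contourArea(k)<lo: continue
        w=plane(c,k[:,0].astype(float),z)[:,:2]; e=cv2.minEnclosingCircle(np.float32(w))
        out.append((np.round(np.mean([w.min(0),w.max(0)],0),4),np.round(np.ptp(w,axis=0),4),k[:,0].mean(0).round(1)))
    return out
E
python3 - <<'E'
from h import *
from workcell import read_camera
c=read_camera('top'); im=c['color']; hsv=cv2.cvtColor(im,cv2.COLOR_BGR2HSV)
def show(n,b): print(n); [print('  ',*x) for x in b]
roi=np.zeros(im.shape[:2],bool); roi[205:315,285:400]=1
w=(hsv[...,1]<90)&(hsv[...,2]>130)
show('white z.062',blobs(c,w&roi,.062)); show('white z.046',blobs(c,w&roi,.046))
bl=(hsv[...,0]>105)&(hsv[...,0]<130)&(hsv[...,1]>120)&roi&(hsv[...,2]>60)
show('blue z.05',blobs(c,bl,.05))
t=np.zeros_like(roi); t[155:195,290:380]=1; show('tools z0',blobs(c,w&t,.004))
h=np.zeros_like(roi); h[200:320,165:268]=1
m=(hsv[...,2]>110)&h; show('heater z.048',blobs(c,m,.048,600))
a=cv2.resize(im[200:320,160:270],None,fx=5,fy=5,interpolation=cv2.INTER_CUBIC)
b=cv2.resize(im[260:320,290:345],None,fx=5,fy=5,interpolation=cv2.INTER_CUBIC); b=np.uint8(np.clip(b*3.,0,255))
o=np.zeros((600,800,3),np.uint8); o[:600,:550]=a; o[:300,550:800]=b[:300,:250]; 
s=read_camera('scene'); q=cv2.resize(s['color'][190:250,350:400],None,fx=5,fy=5,interpolation=cv2.INTER_CUBIC); o[300:,550:]=q[:300,:250]
cv2.imwrite('pics/a.png',o)
E
```

```text
white z.062
   [ 0.4481 -0.0631] [0.056  0.0549] [369.1 284.4]
   [0.5755 0.0733] [0.0223 0.0198] [307.3 223.9]
white z.046
   [ 0.448  -0.0668] [0.057  0.0558] [369.1 284.4]
   [0.5777 0.0721] [0.0227 0.0202] [307.3 223.9]
blue z.05
   [ 0.557  -0.0538] [0.0426 0.0405] [364.2 234.2]
tools z0
   [ 0.7096 -0.0516] [0.0551 0.0508] [359.7 172.1]
   [0.7129 0.0752] [0.0495 0.0406] [306. 170.]
   [0.7381 0.0156] [0.0285 0.0505] [330.6 160. ]
   [0.7414 0.1067] [0.0152 0.0121] [292.2 157.6]
heater z.048
   [0.4926 0.2737] [0.2313 0.2076] [215.2 260.9]
```

View pics/a.png

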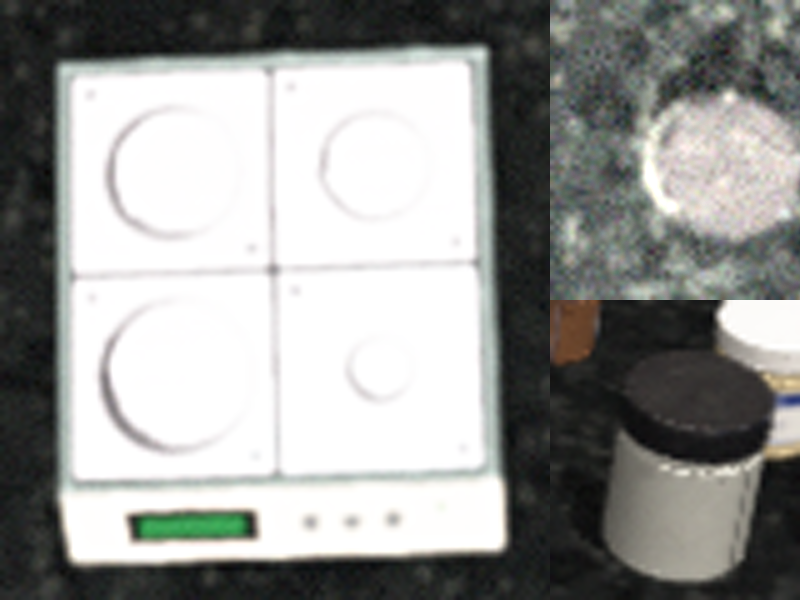

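The crop shows the heater's block grid, with corners near (70,75), (475,62), (485,472) and (77,480) and its centre at (273,269). Bore order: upper-left medium, upper-right small, lower-left large, lower-right vial. The large jar's black lid is centred at about (325,292.5) in top and (380,209) in scene.

Run:
```python
from h import *
from workcell import read_camera
c=read_camera('top'); s=read_camera('scene')
f=lambda p,o:np.float64(p)/5-.4+np.float64(o)
g=plane(c,f([(70,75),(475,62),(485,472),(77,480),(273,269)],(160,200)),.05)
print('grid',g[:,:2].round(4).tolist()); 
e=g[:4]; print('edges',[np.linalg.norm(e[i]-e[i-1]).round(4) for i in range(4)],'mean',e.mean(0),'yaw',np.degrees([np.arctan2(*(e[0]-e[3])[[1,0]]),np.arctan2(*(e[1]-e[2])[[1,0]]),np.arctan2(*-(e[1]-e[0])[[0,1]]) ,np.arctan2(*-(e[2]-e[3])[[0,1]])]))
b=plane(c,f([(175,172),(375,166),(178,376),(379,367)],(160,200)),.05); print('bores',b[:,:2].round(4).tolist())
print('large top',plane(c,f([(178,165)],(290,260)),.08),'scene',plane(s,f([(150,95)],(350,190)),.08))
im=s['color'];hsv=cv2.cvtColor(im,cv2.COLOR_BGR2HSV)
roi=np.zeros(im.shape[:2],bool); roi[160:235,295:415]=1
print('scene white',*blobs(s,(hsv[...,1]<70)&(hsv[...,2]>170)&roi,.062),sep='\n')
print('scene blue',*blobs(s,(hsv[...,0]>105)&(hsv[...,0]<130)&(hsv[...,1]>120)&roi&(hsv[...,2]>50),.05),sep='\n')
# predicted scene pixels of top-view results
P={'med':(.448,-.063,.062),'vial':(.5777,.0721,.046),'small':(.557,-.0538,.05)}
for k,p in P.items(): print(k,proj(s,p))
```

```text
grid [[0.5906, 0.3709], [0.601, 0.1902], [0.4214, 0.1802], [0.4125, 0.3579], [0.5069, 0.2759]]
edges [np.float64(0.1786), np.float64(0.181), np.float64(0.1799), np.float64(0.1779)] mean [0.50637294 0.27482402 0.05      ] yaw [ 4.16597291  3.17667875 -3.30150747 -2.87699244]
bores [[0.5484, 0.3213], [0.5535, 0.2328], [0.459, 0.3156], [0.4655, 0.2278]]
large top [[0.42858247 0.03517714 0.08      ]] scene [[0.42374046 0.03736792 0.08      ]]
scene white
(array([0.3977, 0.0029]), array([0.0202, 0.0428]), array([398.9, 214.4]))
(array([0.5576, 0.0946]), array([0.026 , 0.0267]), array([310.7, 201.3]))
(array([ 0.4388, -0.0561]), array([0.0647, 0.0685]), array([396.5, 196.3]))
(array([0.6494, 0.0094]), array([0.0656, 0.0695]), array([305.1, 174.1]))
scene blue
(array([ 0.5521, -0.0488]), array([0.0455, 0.0508]), array([352.3, 183.2]))
med [[394.64818928 193.01225663]]
vial [[310.41157618 199.91278016]]
small [[352.00024701 181.6168474 ]]
```

{"op": "jog_arm", "data": {"deltas": [0.026,-0.248,-0.053,0,0,0,1,0.026,-0.248,-0.053,0,0,0,1,0.026,-0.248,-0.053,0,0,0,1,0.026,-0.248,-0.053,0,0,0,1,0.026,-0.248,-0.053,0,0,0,1,0.192,-0.312,-0.053,0,0,17,1,0.192,-0.312,-0.053,0,0,17,1,0.192,-0.312,-0.053,0,0,17,1]}}

```text
time: 1.15
tool_pos: [0.2545, -0.3199, 0.3018]
tcp_rot: [3.139, -0.008, 0.002]
wrist_force: [1.1, -0.2, 0.5]
width: 1.0
grip_force: 0.0
```

Run:
```python
from h import *
from workcell import readout
s=readout.read_state(); print(s['time'],s['tool_pos'],s['q'].round(2) if hasattr(s['q'],'round') else s['q']); 
for p in [(.29,-.29,.3),(.38,-.10,.3),(.43,0,.3)]: print(*go(s,*p,0))
```

```text
1.15 [ 0.25453574 -0.31994204  0.30180358] [-0.96 -0.29  2.06 -0.    1.38  0.62]
[ 0.0353 -0.0301  0.0018] [ 0.13 -0.07 -0.29]
[ 0.1243 -0.2206  0.0015] [ 0.13 -0.07 -0.29]
[ 0.1738 -0.3208  0.0013] [ 0.13 -0.07 -0.29]
```

{"op": "jog_arm", "data": {"deltas": [0.035,-0.03,0,0,0,0,1,0.124,-0.22,0,0,0,0,1,0.124,-0.22,0,0,0,0,1,0.124,-0.22,0,0,0,0,1,0.124,-0.22,0,0,0,0,1,0.244,-0.4,0,0,0,0,1,0.244,-0.4,0,0,0,0,1,0.244,-0.4,0,0,0,0,1]}}

```text
time: 1.95
tool_pos: [0.4568, 0.0182, 0.3015]
tcp_rot: [3.141, 0.003, 0.002]
wrist_force: [0.9, -1.4, -0.4]
width: 1.001
grip_force: 0.0
```

{"op": "jog_arm", "data": {"deltas": [0.0,-0.05,0,0,0,0,1,0,-0.05,0,0,0,0,1,0,-0.05,0,0,0,0,1]}}

```text
time: 2.25
tool_pos: [0.4559, 0.0671, 0.3009]
tcp_rot: [3.141, 0.008, -0.001]
wrist_force: [-0.3, -0.8, -0.5]
width: 0.999
grip_force: 0.0
```

Run:
```python
from h import *
from workcell import readout,read_camera
s=readout.read_state(); print(s['time'],s['tool_pos'],s['q'])
c=read_camera('wrist'); cv2.imwrite('pics/w1.png',c['color'])
```

```text
2.25 [0.45585721 0.06711131 0.30092235] [ 9.25604834e-02 -1.81156945e-01  1.96991021e+00 -6.50694815e-04
  1.35328397e+00  1.65858532e+00]
```

View pics/w1.png

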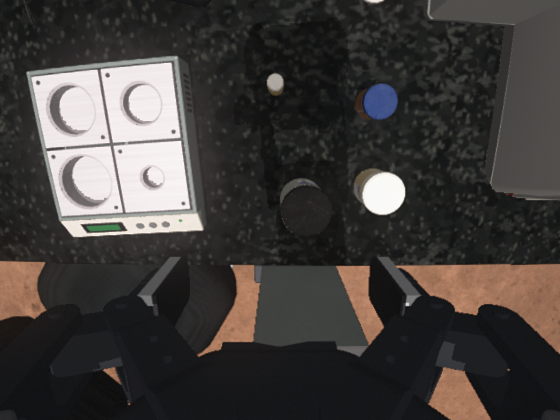

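The wrist view shows the heater grid from (31,73) to (190,208) with its cross at (111,145). The lids are at vial (275,82), small (381,101), medium (383,193) and large (305,208).

```bash
cat >> h.py <<'E'
def rect(c,x0,x1,y0,y1,z,mm=.5):
    "rectified plane patch; pixel (j,i) -> y=y1-j*mm, x=x1-i*mm"
    m=mm/1000; X,Y=np.meshgrid(np.arange(x1,x0,-m),np.arange(y1,y0,-m),indexing='ij')
    p=proj(c,np.c_[X.ravel(),Y.ravel(),np.full(X.size,z)]).astype(np.float32).reshape(*X.shape,2)
    return cv2.remap(c['color'],p,None,cv2.INTER_CUBIC)
E
python3 - <<'E'
from h import *
from workcell import read_camera
c=read_camera('wrist'); im=c['color']; hsv=cv2.cvtColor(im,cv2.COLOR_BGR2HSV)
roi=np.zeros(im.shape[:2],bool); roi[60:245,255:420]=1
w=(hsv[...,1]<60)&(hsv[...,2]>120)&roi
print('white62',*blobs(c,w,.062),'white46',*blobs(c,w,.046),sep='\n')
print('blue',*blobs(c,(hsv[...,0]>105)&(hsv[...,0]<130)&(hsv[...,1]>130)&roi&(hsv[...,2]>60),.05),sep='\n')
r=rect(c,.40,.62,.15,.40,.05); g=cv2.cvtColor(r,cv2.COLOR_BGR2GRAY)
h=cv2.HoughCircles(cv2.GaussianBlur(g,(5,5),0),cv2.HOUGH_GRADIENT,1,100,param1=80,param2=15,minRadius=20,maxRadius=80)
r2=np.clip(rect(c,.37,.49,-.02,.09,.08).astype(float)*4,0,255).astype(np.uint8)
for u,v,q in h[0]: print('bore',.62-v*.0005,.40-u*.0005,'d mm',q); cv2.circle(r,(int(u),int(v)),int(q),(0,0,255),1)
o=np.zeros((440,720,3),np.uint8); o[:,:500]=r; o[:240,500:]=r2; cv2.imwrite('pics/r1.png',o)
E
```

```text
white62
(array([ 0.4473, -0.0622]), array([0.0531, 0.0535]), array([381.4, 192. ]))
(array([0.5755, 0.0721]), array([0.0172, 0.017 ]), array([273.5,  81.9]))
white46
(array([ 0.444 , -0.0678]), array([0.0554, 0.0559]), array([381.4, 192. ]))
(array([0.5779, 0.0724]), array([0.0179, 0.0177]), array([273.5,  81.9]))
blue
(array([ 0.5562, -0.0528]), array([0.0377, 0.0401]), array([380.8, 100.2]))
bore 0.55425 0.23324999 d mm 52.2
bore 0.45975 0.31525 d mm 65.8
bore 0.54875 0.32425 d mm 61.9
bore 0.46475 0.22925 d mm 30.8
bore 0.50225 0.35175002 d mm 46.8
bore 0.41775 0.34325 d mm 40.7
bore 0.40725 0.19174999 d mm 43.0
bore 0.51825 0.28225 d mm 37.7
```

View pics/r1.png

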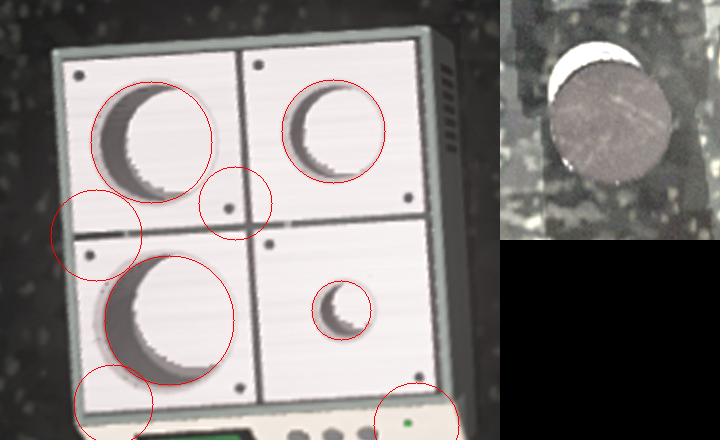

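The rectified patch gives the grid centre at (0.507, 0.275) with yaw about 3.4°. All four bores agree with the top camera to within 1–2 mm, and the large lid is at (0.429, 0.035). I'll start with the medium jar.

{"op": "jog_arm", "data": {"deltas": [-0.009,0.13,0.1,0,0,0,1,-0.009,0.13,0.1,0,0,0,1,-0.009,0.13,0.1,0,0,0,1,-0.009,0.13,0.1,0,0,0,1,-0.009,0.13,0.16,0,0,0,1,-0.009,0.13,0.18,0,0,0,1,-0.009,0.13,0.18,0,0,0,1]}}

```text
time: 3.05
tool_pos: [0.443, -0.0646, 0.1172]
tcp_rot: [-3.14, 0.004, 0.014]
wrist_force: [-1.2, 0.1, 0.0]
width: 1.002
grip_force: 0.0
```

```bash
cat > st.py <<'E'
import sys
from h import *
from workcell import readout
s=readout.read_state(); print(s['time'],s['tool_pos'].round(4),s['tcp_rot'].round(4),'w',round(s['width'],3))
a=[float(v) for v in sys.argv[1:]]
for i in range(0,len(a),4): print(a[i:i+4],*go(s,*a[i:i+4]))
E
python3 st.py .4475 -.0625 .043 0
python3 - <<'E'
from h import *
from workcell import read_camera
c=read_camera('wrist'); cv2.imwrite('pics/w2.png',c['color']); im=c['color'];hsv=cv2.cvtColor(im,cv2.COLOR_BGR2HSV)
w=(hsv[...,1]<60)&(hsv[...,2]>120); w[:,:180]=0
print('white62',*blobs(c,w,.062,400),sep='\n')
E
```

```text
3.05 [ 0.443  -0.0646  0.1172] [-3.1397  0.0036  0.0137] w 1.002
[0.4475, -0.0625, 0.043, 0.0] [ 0.0051 -0.002   0.0741] [-0.11  0.5  -0.13]
white62
(array([ 0.2919, -0.2112]), array([0.019 , 0.0485]), array([462.3, 411.2]))
(array([ 0.3609, -0.0657]), array([0.0185, 0.1341]), array([284.3, 339.9]))
(array([ 0.4108, -0.1444]), array([0.0362, 0.0318]), array([399.7, 280.2]))
(array([ 0.4474, -0.0056]), array([0.0361, 0.0116]), array([185.2, 231.7]))
(array([ 0.4514, -0.0635]), array([0.0598, 0.0531]), array([277.9, 223. ]))
(array([ 0.5107, -0.2238]), array([0.1443, 0.0587]), array([532.8, 122.6]))
```

View pics/w2.png

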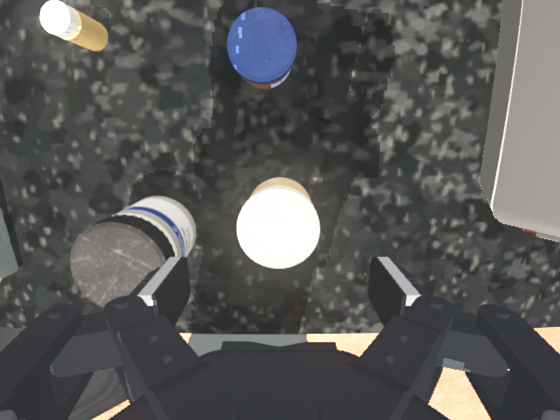

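The wrist view shows the medium lid at (278,227), centred between the open fingers. The large jar is clear to the left at (118,265). I'll narrow the jaws, descend and grip.

{"op": "jog_arm", "data": {"deltas": [0.005,-0.001,0,0,0.4,0,0.6,0.005,-0.001,0.02,0,0.4,0,0.6,0.005,-0.001,0.045,0,0.4,0,0.6,0.005,-0.001,0.073,0,0.4,0,0.6,0.005,-0.001,0.073,0,0.4,0,0.6]}}

```text
time: 3.6
tool_pos: [0.4517, -0.0627, 0.0474]
tcp_rot: [-3.141, -0.002, -0.008]
wrist_force: [0.3, 0.6, 0.1]
width: 0.799
grip_force: 0.0
```

{"op": "jog_arm", "data": {"deltas": [0,0,0,0,0,0,0,0,0,0,0,0,0,-0.5,0,0,0,0,0,0,-0.5,0,0,0,0,0,0,-0.5,0,0,0,0,0,0,-0.5], "squeeze": 40}}

```text
time: 4.1
tool_pos: [0.4549, -0.0634, 0.0507]
tcp_rot: [3.141, 0.002, 0.019]
wrist_force: [-0.1, 1.1, 6.8]
width: 0.578
grip_force: 42.2
```

```bash
python3 st.py .4475 -.0625 .2 0
```

```text
4.1 [ 0.4549 -0.0634  0.0507] [3.1407e+00 1.6000e-03 1.9400e-02] w 0.578
[0.4475, -0.0625, 0.2, 0.0] [-0.0056 -0.0008 -0.1494] [ 0.05 -0.71  0.06]
```

```bash
python3 - <<'E'
from h import *
from workcell import read_camera
c=read_camera('wrist'); s=read_camera('scene')
o=np.zeros((420,800,3),np.uint8); o[:,:440]=c['color'][:,60:500]; o[:360,440:]=cv2.resize(s['color'][140:260,320:440],(360,360)); cv2.imwrite('pics/w3.png',o)
E
python3 st.py
```

```text
4.2 [ 0.4549 -0.0634  0.0507] [3.1407e+00 1.6000e-03 1.9300e-02] w 0.567
```

View pics/w3.png

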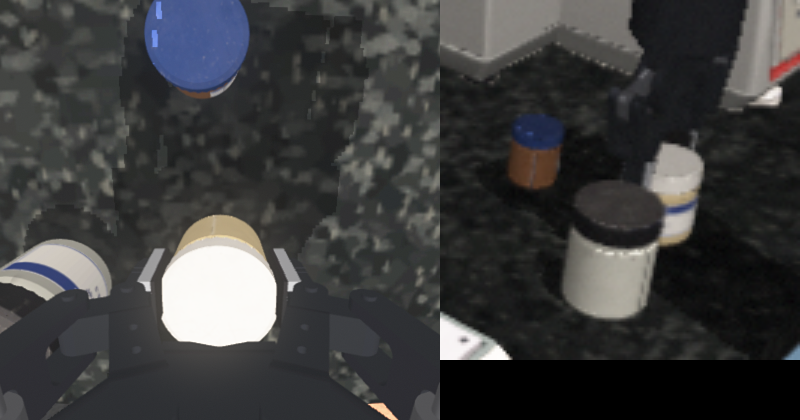

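The wrist view shows the medium jar upright between the pads. The arm has settled about 7 mm forward and 7 mm high, so I'll open, correct and grip again.

{"op": "jog_arm", "data": {"deltas": [0,0,0,0,0,0,0.6,0,0,0,0,0,0,0.6,-0.004,0,0.004,0,0.3,0,0.6,-0.004,0,0.004,0,0.3,0,0.6,-0.004,0,0.004,0,0.3,0,0.6,-0.004,0,0.004,0,0.3,0,0.6,-0.004,0,0.004,0,0.3,0,0.6,-0.004,0,0.004,0,0.3,0,0.6]}}

```text
time: 5.0
tool_pos: [0.4484, -0.063, 0.044]
tcp_rot: [-3.142, -0.002, -0.019]
wrist_force: [0.9, -0.8, 1.0]
width: 0.802
grip_force: 0.0
```

```bash
python3 st.py .4475 -.063 .043 0
```

```text
5.0 [ 0.4484 -0.063   0.044 ] [-3.1415e+00 -1.7000e-03 -1.9300e-02] w 0.802
[0.4475, -0.063, 0.043, 0.0] [-0.0009  0.      0.001 ] [-0.   -0.71  0.06]
```

{"op": "jog_arm", "data": {"deltas": [-0.001,0,0,0,-0.7,0,0.4,-0.001,0,0,0,-0.7,0,0.2,-0.001,0,0,0,-0.7,0,0.1,-0.001,0,0,0,-0.7,0,0,-0.001,0,0,0,-0.7,0,0,-0.001,0,0,0,-0.7,0,-0.1], "squeeze": 30}}

```text
time: 5.6
tool_pos: [0.4476, -0.0632, 0.0445]
tcp_rot: [3.141, 0.002, 0.001]
wrist_force: [-2.2, -1.3, 5.5]
width: 0.586
grip_force: 31.3
```

```bash
python3 st.py .4475 -.063 .2 0
```

```text
5.6 [ 0.4476 -0.0632  0.0445] [3.1411e+00 2.0000e-03 8.0000e-04] w 0.586
[0.4475, -0.063, 0.2, 0.0] [-0.     -0.0002 -0.1555] [ 0.03 -0.03  0.07]
```

{"op": "jog_arm", "data": {"deltas": [0,0,-0.02,0,0,0,-0.2,0,0,-0.06,0,0,0,-0.2,0,0,-0.11,0,0,0,-0.2,0.01,-0.04,-0.145,0,0,0,-0.2,0.02,-0.08,-0.156,0,0,0,-0.2,0.031,-0.12,-0.156,0,0,0,-0.2,0.042,-0.16,-0.156,0,0,0,-0.2,0.053,-0.2,-0.156,0,0,0,-0.2], "squeeze": 40}}

```text
time: 6.4
tool_pos: [0.4999, 0.1388, 0.1997]
tcp_rot: [-3.141, -0.002, 0.0]
wrist_force: [-0.2, -0.8, -0.7]
width: 0.58
grip_force: 42.3
```

{"op": "jog_arm", "data": {"deltas": [0.011,-0.04,0,0,0,0,-0.2,0.022,-0.08,0,0,0,0,-0.2,0.033,-0.12,0,0,0,0,-0.2,0.042,-0.155,0,0,0,0,-0.2,0.049,-0.186,0,0,0,0,-0.2,0.049,-0.186,0,0,0,0,-0.2,0.049,-0.186,0,0,0,0,-0.2,0.049,-0.186,0,0,0,0,-0.2]}}

```text
time: 7.2
tool_pos: [0.5482, 0.3222, 0.1991]
tcp_rot: [3.14, 0.001, -0.002]
wrist_force: [-0.3, 0.6, -2.1]
width: 0.583
grip_force: 42.4
```

```bash
python3 st.py .549 .323 .0745 0
python3 - <<'E'
from h import *
from workcell import read_camera
c=read_camera('wrist'); cv2.imwrite('pics/w4.png',c['color'])
E
```

```text
7.2 [0.5482 0.3222 0.1991] [ 3.1405e+00  1.3000e-03 -2.3000e-03] w 0.583
[0.549, 0.323, 0.0745, 0.0] [ 0.0009 -0.0009  0.1246] [0.06 0.08 0.05]
```

View pics/w4.png

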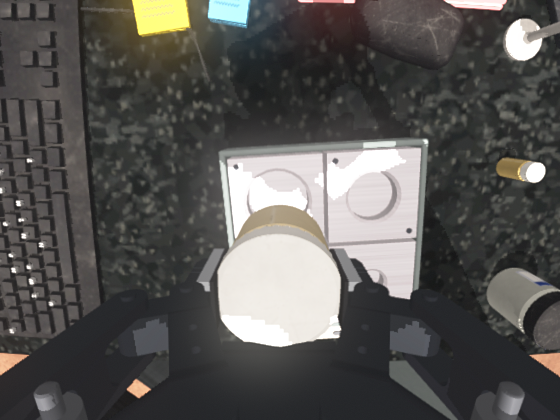

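The medium jar is upright in the grip above the rear-left bore, which shows at (277,190) under it. I'll lower it to just above the mouth.

{"op": "jog_arm", "data": {"deltas": [0.001,-0.001,0.03,0,0,0,-0.2,0.001,-0.001,0.06,0,0,0,-0.2,0.001,-0.001,0.09,0,0,0,-0.2,0.001,-0.001,0.09,0,0,0,-0.2,0.001,-0.001,0.09,0,0,0,-0.2]}}

```text
time: 7.75
tool_pos: [0.5494, 0.323, 0.1098]
tcp_rot: [3.141, -0.0, -0.002]
wrist_force: [0.1, 0.4, -1.4]
width: 0.584
grip_force: 42.4
```

```bash
python3 st.py .549 .323 .0745 0
```

```text
7.75 [0.5494 0.323  0.1098] [ 3.1408e+00 -0.0000e+00 -2.2000e-03] w 0.584
[0.549, 0.323, 0.0745, 0.0] [-0.0004 -0.      0.0353] [ 0.05  0.08 -0.  ]
```

{"op": "jog_arm", "data": {"deltas": [0,0,0.01,0,0,0,-0.2,0,0,0.02,0,0,0,-0.2,0,0,0.027,0,0,0,-0.2,0,0,0.03,0,0,0,-0.2,0,0,0.033,0,0,0,-0.2,0,0,0.035,0,0,0,-0.2,0,0,0.035,0,0,0,-0.2]}}

```text
time: 8.45
tool_pos: [0.5499, 0.3243, 0.075]
tcp_rot: [-3.141, -0.002, -0.0]
wrist_force: [0.7, 0.3, -1.6]
width: 0.578
grip_force: 42.5
```

{"op": "jog_arm", "data": {"deltas": [0,0,0.001,0,0,0,-0.2,0,0,0.001,0,0,0,0.2,0,0,0.001,0,0,0,0.5,0,0,0.001,0,0,0,0.6,0,0,0.001,0,0,0,0.6,0,0,-0.02,0,0,0,0.6,0,0,-0.06,0,0,0,0.6,0,0,-0.1,0,0,0,0.6]}}

```text
time: 9.25
tool_pos: [0.5489, 0.3236, 0.1749]
tcp_rot: [3.14, 0.002, -0.004]
wrist_force: [1.2, 0.2, 0.8]
width: 0.8
grip_force: 0.0
```

{"op": "jog_arm", "data": {"deltas": [0,0,-0.02,0,0,0,0.6,0,0.04,-0.02,0,0,0,0.6,0,0.09,-0.02,0,0,0,0.6,0,0.09,-0.02,0,0,0,0.6,0,0.09,-0.02,0,0,0,0.6]}}

```text
time: 9.75
tool_pos: [0.55, 0.2332, 0.1952]
tcp_rot: [-3.141, 0.002, -0.0]
wrist_force: [0.3, 0.4, 0.4]
width: 0.798
grip_force: 0.0
```

```bash
python3 st.py .5565 -.053 .04 0
python3 - <<'E'
from h import *
from workcell import read_camera
c=read_camera('wrist'); cv2.imwrite('pics/w5.png',c['color'])
t=read_camera('top'); hsv=cv2.cvtColor(t['color'],cv2.COLOR_BGR2HSV)
E
```

```text
9.75 [0.55   0.2332 0.1952] [-3.1411e+00  2.2000e-03 -4.0000e-04] w 0.798
[0.5565, -0.053, 0.04, 0.0] [0.0068 0.2862 0.1551] [-0.03 -0.02 -0.08]
```

View pics/w5.png

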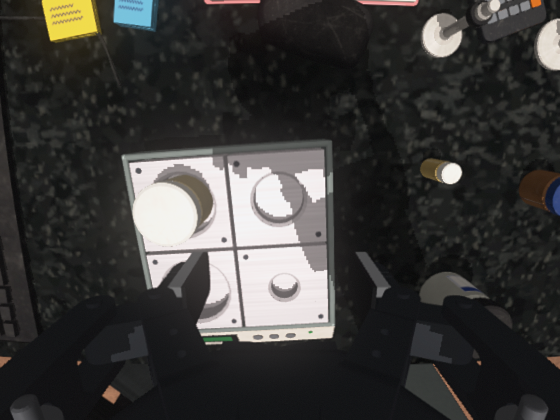

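The medium jar appears to stand in the rear-left bore with its lid at (166,213). I'll check that numerically with the lid at its seated height, 0.092.

Run:
```python
from h import *
from workcell import read_camera
c=read_camera('wrist'); im=c['color']
m=(cv2.cvtColor(im,cv2.COLOR_BGR2HSV)[...,2]); 
r=rect(c,.49,.61,.27,.38,.092); g=cv2.cvtColor(r,cv2.COLOR_BGR2GRAY)
h=cv2.HoughCircles(cv2.GaussianBlur(g,(5,5),0),cv2.HOUGH_GRADIENT,1,40,param1=80,param2=12,minRadius=48,maxRadius=60)
for u,v,q in h[0]: print('wrist',.61-v*.0005,.38-u*.0005,q)
t=read_camera('top'); r=rect(t,.49,.61,.27,.38,.092); g=cv2.cvtColor(r,cv2.COLOR_BGR2GRAY)
h=cv2.HoughCircles(cv2.GaussianBlur(g,(5,5),0),cv2.HOUGH_GRADIENT,1,40,param1=60,param2=8,minRadius=48,maxRadius=60)
for u,v,q in h[0]: print('top',.61-v*.0005,.38-u*.0005,q)
```

```text
wrist 0.55225 0.32424998 51.7
wrist 0.56575 0.30925 49.2
wrist 0.49525002 0.31724998 55.0
top 0.52775 0.33375 58.3
top 0.54725003 0.32225 49.0
top 0.50975 0.28775 54.6
top 0.52575004 0.30075 57.2
```

{"op": "jog_arm", "data": {"deltas": [0,0.05,0,0,0,0,0.6,0,0.1,0,0,0,0,0.6,0,0.15,0,0,0,0,0.6,0.003,0.2,0,0,0,0,0.6,0.007,0.25,0,0,0,0,0.6,0.007,0.286,0.01,0,0,0,0.6,0.007,0.286,0.05,0,0,0,0.6,0.007,0.286,0.08,0,0,0,0.6]}}

```text
time: 10.75
tool_pos: [0.5579, -0.0526, 0.1142]
tcp_rot: [-3.142, 0.001, -0.002]
wrist_force: [-0.2, -0.2, -0.4]
width: 0.797
grip_force: 0.0
```

{"op": "jog_arm", "data": {"deltas": [0,0,0,0,0,0,0.5,0,0,0,0,0,0,0.5,0,0,0,0,0,0,0.5]}}

```text
time: 11.05
tool_pos: [0.559, -0.0513, 0.1169]
tcp_rot: [3.141, 0.004, 0.005]
wrist_force: [-0.5, 0.9, -0.2]
width: 0.752
grip_force: 0.0
```

```bash
python3 st.py .5565 -.053 .037 0;  python3 - <<'E'
from h import *
from workcell import read_camera
c=read_camera('wrist'); im=c['color'];hsv=cv2.cvtColor(im,cv2.COLOR_BGR2HSV)
print('blue',*blobs(c,(hsv[...,0]>105)&(hsv[...,0]<130)&(hsv[...,1]>110)&(hsv[...,2]>50),.05,500),sep='\n')
E
```

```text
11.05 [ 0.559  -0.0513  0.1169] [3.1412 0.0037 0.0048] w 0.752
[0.5565, -0.053, 0.037, 0.0] [-0.0027  0.0017  0.0799] [ 0.02 -0.18  0.13]
blue
(array([ 0.5592, -0.0541]), array([0.041 , 0.0398]), array([283.1, 231. ]))
```

{"op": "jog_arm", "data": {"deltas": [-0.001,0.002,0.03,0,0,0,0.4,-0.001,0.002,0.06,0,0,0,0.4,-0.001,0.002,0.08,0,0,0,0.4,-0.001,0.002,0.08,0,0,0,0.2,-0.001,0.002,0.08,0,0,0,0.2]}}

```text
time: 11.6
tool_pos: [0.5574, -0.0537, 0.0364]
tcp_rot: [3.141, 0.002, 0.003]
wrist_force: [0.1, -0.0, -0.2]
width: 0.6
grip_force: 0.0
```

{"op": "jog_arm", "data": {"deltas": [0,0,0,0,0,0,0,0,0,0,0,0,0,-0.1,0,0,0,0,0,0,-0.2,0,0,0,0,0,0,-0.3,0,0,0,0,0,0,-0.4,0,0,0,0,0,0,-0.4], "squeeze": 35}}

```text
time: 12.2
tool_pos: [0.5583, -0.0541, 0.0375]
tcp_rot: [3.141, 0.002, 0.007]
wrist_force: [-0.0, -0.1, 6.5]
width: 0.447
grip_force: 34.6
```

```bash
python3 st.py .554 .233 .2 0;  python3 - <<'E'
from h import *
from workcell import read_camera
c=read_camera('wrist'); s=read_camera('scene')
o=np.zeros((420,800,3),np.uint8); o[:,:440]=c['color'][:,60:500]; o[:360,440:]=cv2.resize(s['color'][140:260,300:420],(360,360)); cv2.imwrite('pics/w6.png',o)
E
```

```text
12.2 [ 0.5583 -0.0541  0.0375] [3.1411e+00 1.6000e-03 6.9000e-03] w 0.447
[0.554, 0.233, 0.2, 0.0] [-0.0033 -0.287  -0.1626] [ 0.03 -0.25  0.06]
```

View pics/w6.png

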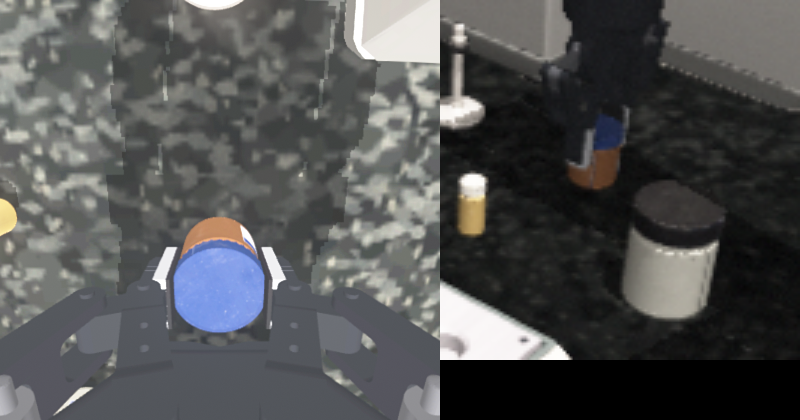

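The small jar is held upright, centred between the pads. I'll carry it to the rear-right bore.

{"op": "jog_arm", "data": {"deltas": [0,0,-0.02,0,0,0,-0.4,0,0,-0.06,0,0,0,-0.4,0,0,-0.11,0,0,0,-0.4,0,-0.03,-0.145,0,0,0,-0.4,0,-0.07,-0.162,0,0,0,-0.4,-0.001,-0.11,-0.162,0,0,0,-0.4,-0.002,-0.15,-0.162,0,0,0,-0.4,-0.003,-0.19,-0.162,0,0,0,-0.4]}}

```text
time: 13.1
tool_pos: [0.5531, 0.1377, 0.1985]
tcp_rot: [-3.141, -0.001, -0.004]
wrist_force: [0.0, -0.1, -0.9]
width: 0.445
grip_force: 35.8
```

{"op": "jog_arm", "data": {"deltas": [0,-0.04,0,0,0,0,-0.4,0,-0.075,0,0,0,0,-0.4,0,-0.097,0,0,0,0,-0.4,0,-0.097,0.03,0,0,0,-0.4,0,-0.097,0.06,0,0,0,-0.4,0,-0.097,0.085,0,0,0,-0.4,0,-0.097,0.085,0,0,0,-0.4,0,-0.097,0.085,0,0,0,-0.4]}}

```text
time: 13.9
tool_pos: [0.5529, 0.2331, 0.1124]
tcp_rot: [3.141, 0.002, -0.001]
wrist_force: [0.7, 0.7, -0.7]
width: 0.441
grip_force: 35.8
```

```bash
python3 st.py .554 .233 .0715 0
```

```text
13.9 [0.5529 0.2331 0.1124] [ 3.1414e+00  1.7000e-03 -6.0000e-04] w 0.441
[0.554, 0.233, 0.0715, 0.0] [0.0012 0.0001 0.0409] [0.01 0.02 0.06]
```

{"op": "jog_arm", "data": {"deltas": [0.001,0,0.01,0,0,0,-0.4,0.001,0,0.02,0,0,0,-0.4,0.001,0,0.03,0,0,0,-0.4,0.001,0,0.034,0,0,0,-0.4,0.001,0,0.037,0,0,0,-0.4,0.001,0,0.04,0,0,0,-0.4,0.001,0,0.041,0,0,0,-0.4,0.001,0,0.041,0,0,0,-0.4]}}

```text
time: 14.7
tool_pos: [0.5541, 0.2332, 0.0716]
tcp_rot: [3.142, 0.002, 0.0]
wrist_force: [-0.8, -0.6, 2.1]
width: 0.442
grip_force: 36.1
```

{"op": "jog_arm", "data": {"deltas": [0,0,0,0,0,0,-0.1,0,0,0,0,0,0,0.2,0,0,0,0,0,0,0.4,0,0,0,0,0,0,0.4,0,0,-0.02,0,0,0,0.5,0,0,-0.06,0,0,0,0.6,0,0,-0.1,0,0,0,0.8,0,0.02,-0.13,0,0,0,0.8]}}

```text
time: 15.5
tool_pos: [0.5549, 0.2149, 0.2038]
tcp_rot: [-3.14, -0.005, -0.005]
wrist_force: [0.1, 0.0, 0.5]
width: 0.899
grip_force: 0.0
```

```bash
python3 st.py .429 .035 .2 0
python3 - <<'E'
from h import *
from workcell import read_camera
c=read_camera('wrist'); im=c['color'];hsv=cv2.cvtColor(im,cv2.COLOR_BGR2HSV)
print('blue@.084',*blobs(c,(hsv[...,0]>105)&(hsv[...,0]<130)&(hsv[...,1]>110)&(hsv[...,2]>50),.084,500),sep='\n')
t=read_camera('top'); hsv=cv2.cvtColor(t['color'],cv2.COLOR_BGR2HSV); m=(hsv[...,0]>105)&(hsv[...,0]<130)&(hsv[...,1]>110)&(hsv[...,2]>50); m[:200]=0
print('top',*blobs(t,m,.084,20),sep='\n')
E
```

```text
15.5 [0.5549 0.2149 0.2038] [-3.1396 -0.0048 -0.0048] w 0.899
[0.429, 0.035, 0.2, 0.0] [-0.1265  0.1795  0.003 ] [-0.11 -0.18  0.18]
blue@.084
top
(array([0.542 , 0.2306]), array([0.0153, 0.034 ]), array([233.7, 236.2]))
```

{"op": "jog_arm", "data": {"deltas": [-0.025,0.036,0,0,0,0,0.8,-0.05,0.072,0,0,0,0,0.8,-0.08,0.11,0,0,0,0,0.8,-0.105,0.145,0,0,0,0,0.8,-0.126,0.18,0,0,0,0,0.8,-0.126,0.18,0.03,0,0,0,0.8,-0.126,0.18,0.07,0,0,0,0.8,-0.126,0.18,0.07,0,0,0,0.8]}}

```text
time: 16.4
tool_pos: [0.4228, 0.0326, 0.1256]
tcp_rot: [3.141, 0.0, -0.018]
wrist_force: [-0.7, -0.9, -0.7]
width: 0.903
grip_force: 0.0
```

{"op": "jog_arm", "data": {"deltas": [0,0,0,0,0,0,0.8,0,0,0,0,0,0,0.8]}}

```text
time: 16.6
tool_pos: [0.4294, 0.0333, 0.1324]
tcp_rot: [-3.142, -0.003, -0.003]
wrist_force: [0.2, 0.3, 0.9]
width: 0.899
grip_force: 0.0
```

```bash
python3 st.py .429 .035 .048 0
python3 - <<'E'
from h import *
from workcell import read_camera
c=read_camera('wrist'); cv2.imwrite('pics/w7.png',c['color'])
r=rect(c,.37,.49,-.025,.095,.08); g=cv2.cvtColor(r,cv2.COLOR_BGR2GRAY)
h=cv2.HoughCircles(cv2.GaussianBlur(g,(5,5),0),cv2.HOUGH_GRADIENT,1,40,param1=60,param2=8,minRadius=57,maxRadius=67)
for u,v,q in h[0]: print('wrist',.49-v*.0005,.095-u*.0005,q)
E
```

```text
16.6 [0.4294 0.0333 0.1324] [-3.1415e+00 -2.5000e-03 -3.2000e-03] w 0.899
[0.429, 0.035, 0.048, 0.0] [-0.0006 -0.0017  0.0844] [-0.   -0.12  0.09]
wrist 0.42925 0.037249997 65.3
wrist 0.40775 0.06725 64.0
```

View pics/w7.png

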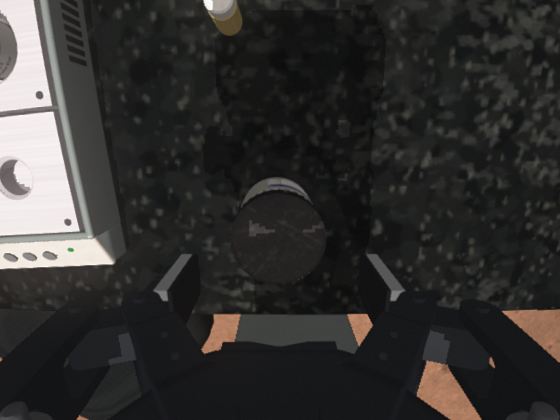

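The large lid is centred between the open fingers at (279,237). I'll descend and grip.

{"op": "jog_arm", "data": {"deltas": [0,-0.002,0.03,0,0,0,0.8,0,-0.002,0.06,0,0,0,0.8,0,-0.002,0.084,0,0,0,0.8,0,-0.002,0.084,0,0,0,0.7,0,-0.002,0.084,0,0,0,0.6,0,-0.002,0.084,0,0,0,0.5], "squeeze": 45}}

```text
time: 17.25
tool_pos: [0.4302, 0.0352, 0.049]
tcp_rot: [-3.141, -0.002, -0.006]
wrist_force: [-0.1, -1.0, -0.2]
width: 0.75
grip_force: 0.0
```

{"op": "jog_arm", "data": {"deltas": [0,0,0,0,0,0,0.4,0,0,0,0,0,0,0.3,0,0,0,0,0,0,0.2,0,0,0,0,0,0,0.1,0,0,0,0,0,0,0,0,0,0,0,0,0,0]}}

```text
time: 17.85
tool_pos: [0.4301, 0.0351, 0.0493]
tcp_rot: [-3.141, -0.001, -0.006]
wrist_force: [-1.7, 0.5, 7.5]
width: 0.679
grip_force: 47.4
```

```bash
python3 st.py .459 .3175 .22 0
```

```text
17.85 [0.4301 0.0351 0.0493] [-3.1413e+00 -1.4000e-03 -5.9000e-03] w 0.679
[0.459, 0.3175, 0.22, 0.0] [ 0.0298 -0.2824 -0.1705] [-0.01 -0.22  0.05]
```

{"op": "jog_arm", "data": {"deltas": [0,0,-0.02,0,0,0,0,0,0,-0.06,0,0,0,0,0,0,-0.11,0,0,0,0,0.003,-0.03,-0.145,0,0,0,0,0.007,-0.07,-0.155,0,0,0,0,0.011,-0.11,-0.155,0,0,0,0,0.015,-0.15,-0.155,0,0,0,0,0.019,-0.19,-0.155,0,0,0,0]}}

```text
time: 18.65
tool_pos: [0.447, 0.2267, 0.2032]
tcp_rot: [-3.141, -0.002, -0.003]
wrist_force: [-0.6, -0.6, -1.1]
width: 0.679
grip_force: 49.6
```

{"op": "jog_arm", "data": {"deltas": [0.005,-0.04,0,0,0,0,0,0.009,-0.075,0,0,0,0,0,0.011,-0.0925,0,0,0,0,0,0.011,-0.0925,0.03,0,0,0,0,0.011,-0.0925,0.06,0,0,0,0,0.011,-0.0925,0.085,0,0,0,0,0.011,-0.0925,0.085,0,0,0,0,0.011,-0.0925,0.085,0,0,0,0]}}

```text
time: 19.45
tool_pos: [0.4577, 0.317, 0.1172]
tcp_rot: [3.141, 0.001, -0.001]
wrist_force: [0.2, -0.1, -0.6]
width: 0.679
grip_force: 49.6
```

```bash
python3 st.py .46 .3175 .0753 0
python3 - <<'E'
from h import *
from workcell import read_camera
c=read_camera('wrist'); cv2.imwrite('pics/w8.png',c['color'])
E
```

```text
19.45 [0.4577 0.317  0.1172] [ 3.1409e+00  1.1000e-03 -1.3000e-03] w 0.679
[0.46, 0.3175, 0.0753, 0.0] [ 0.0023 -0.0006  0.0419] [0.04 0.05 0.04]
```

View pics/w8.png

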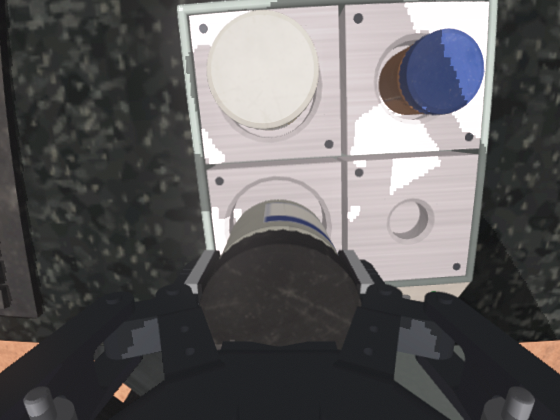

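The medium jar at (264,70) and the small jar at (440,72) stand in their bores. The large jar hangs upright over the front-left bore, which shows at about (275,220).

{"op": "jog_arm", "data": {"deltas": [0.002,0,0.01,0,0,0,0,0.002,0,0.02,0,0,0,0,0.002,0,0.03,0,0,0,0,0.002,0,0.035,0,0,0,0,0.002,0,0.038,0,0,0,0,0.002,0,0.041,0,0,0,0,0.002,0,0.042,0,0,0,0,0.002,0,0.042,0,0,0,0]}}

```text
time: 20.3
tool_pos: [0.46, 0.3176, 0.0754]
tcp_rot: [-3.142, -0.002, -0.0]
wrist_force: [-1.6, -1.8, 1.1]
width: 0.676
grip_force: 49.7
```

```bash
python3 st.py .46 .3175 .0753 0
python3 - <<'E'
from h import *
from workcell import read_camera
c=read_camera('wrist'); im=c['color'];hsv=cv2.cvtColor(im,cv2.COLOR_BGR2HSV)
print('blue@.084',*blobs(c,(hsv[...,0]>105)&(hsv[...,0]<130)&(hsv[...,1]>110)&(hsv[...,2]>50),.084,500),sep='\n')
E
```

```text
20.3 [0.46   0.3176 0.0754] [-3.1415e+00 -1.8000e-03 -3.0000e-04] w 0.676
[0.46, 0.3175, 0.0753, 0.0] [0.     0.0001 0.0001] [-0.   -0.01  0.07]
blue@.084
(array([0.5522, 0.237 ]), array([0.0402, 0.0443]), array([493.3,  57.1]))
```

{"op": "jog_arm", "data": {"deltas": [0,0,0,0,0,0,0.4,0,0,0,0,0,0,0.6,0,0,0,0,0,0,0.7,0,0,0,0,0,0,0.7,0,0,-0.02,0,0,0,0.7,0,0,-0.06,0,0,0,0.7,0,0,-0.1,0,0,0,0.7,0,0.01,-0.13,0,0,0,0.5]}}

```text
time: 21.15
tool_pos: [0.4607, 0.3087, 0.2078]
tcp_rot: [-3.14, -0.003, -0.004]
wrist_force: [-0.2, 0.0, 1.1]
width: 0.751
grip_force: 0.0
```

{"op": "jog_arm", "data": {"deltas": [0,0.03,0,0,0,0,0.3,0.03,0.07,0,0,0,0,0.1,0.06,0.11,0,0,0,0,0,0.08,0.15,0,0,0,0,0,0.1,0.19,0,0,0,0,0,0.118,0.235,0.0,0,0,0,0,0.118,0.235,0.04,0,0,0,0,0.118,0.235,0.08,0,0,0,0]}}

```text
time: 21.95
tool_pos: [0.5807, 0.0708, 0.1261]
tcp_rot: [-3.141, 0.004, -0.009]
wrist_force: [0.1, 0.3, -0.2]
width: 0.499
grip_force: 0.0
```

{"op": "jog_arm", "data": {"deltas": [0,0,0,0,0,0,0,0,0,0,0,0,0,0,0,0,0,0,0,0,0]}}

```text
time: 22.25
tool_pos: [0.5797, 0.0732, 0.1273]
tcp_rot: [-3.141, -0.003, -0.006]
wrist_force: [0.8, 0.6, 0.2]
width: 0.501
grip_force: 0.0
```

```bash
python3 st.py .578 .0723 .035 0
python3 - <<'E'
from h import *
from workcell import read_camera
c=read_camera('wrist'); im=c['color'];hsv=cv2.cvtColor(im,cv2.COLOR_BGR2HSV); cv2.imwrite('pics/w9.png',im)
w=(hsv[...,1]<60)&(hsv[...,2]>130); w[:150]=0; w[300:]=0
print(*blobs(c,w,.046,150),sep='\n')
E
```

```text
22.25 [0.5797 0.0732 0.1273] [-3.1413e+00 -2.7000e-03 -5.6000e-03] w 0.501
[0.578, 0.0723, 0.035, 0.0] [-0.0021  0.0009  0.0923] [-0.02 -0.2   0.1 ]
(array([0.5468, 0.2929]), array([0.0623, 0.0205]), array([  4.8, 268. ]))
(array([0.5793, 0.0724]), array([0.0181, 0.018 ]), array([280.3, 226.1]))
(array([0.5586, 0.2371]), array([0.0817, 0.092 ]), array([ 71.3, 243.5]))
(array([0.5677, 0.2319]), array([0.0793, 0.0983]), array([ 87.8, 215.9]))
```

View pics/w9.png

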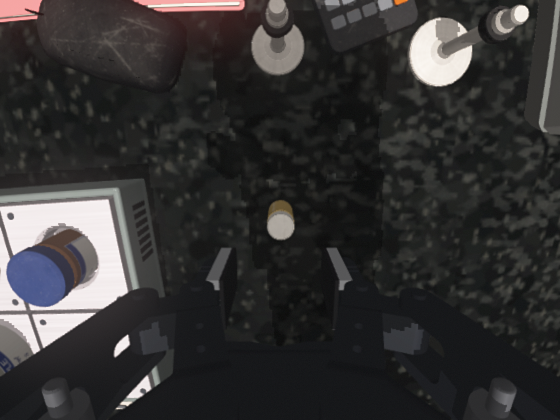

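The vial cap is at (280,226), centred between the fingers. The tools are clear at (277,45) and (440,50).

{"op": "jog_arm", "data": {"deltas": [-0.001,0.001,0.03,0,0,0,0,-0.001,0.001,0.06,0,0,0,0,-0.001,0.001,0.085,0,0,0,0,-0.001,0.001,0.091,0,0,0,-0.1,-0.001,0.001,0.091,0,0,0,-0.3,-0.001,0.001,0.091,0,0,0,-0.4], "squeeze": 25}}

```text
time: 22.9
tool_pos: [0.5789, 0.072, 0.0362]
tcp_rot: [-3.141, -0.002, -0.006]
wrist_force: [-0.2, -0.2, -0.9]
width: 0.303
grip_force: 0.0
```

{"op": "jog_arm", "data": {"deltas": [0,0,0,0,0,0,-0.45,0,0,0,0,0,0,-0.5,0,0,0,0,0,0,-0.55,0,0,0,0,0,0,-0.6,0,0,0,0,0,0,-0.7,0,0,0,0,0,0,-0.8]}}

```text
time: 23.5
tool_pos: [0.5784, 0.0718, 0.0357]
tcp_rot: [-3.141, -0.002, -0.004]
wrist_force: [-0.8, -0.1, 7.0]
width: 0.223
grip_force: 24.4
```

```bash
python3 st.py .4645 .228 .2 0
```

```text
23.5 [0.5784 0.0718 0.0357] [-3.1413e+00 -1.6000e-03 -4.2000e-03] w 0.223
[0.4645, 0.228, 0.2, 0.0] [-0.1133 -0.1564 -0.1646] [-0.02 -0.15  0.06]
```

{"op": "jog_arm", "data": {"deltas": [0,0,-0.02,0,0,0,-0.8,0,0,-0.06,0,0,0,-0.8,0,0,-0.11,0,0,0,-0.8,-0.02,-0.03,-0.145,0,0,0,-0.8,-0.045,-0.06,-0.164,0,0,0,-0.8,-0.07,-0.095,-0.164,0,0,0,-0.8,-0.095,-0.13,-0.164,0,0,0,-0.8,-0.114,-0.156,-0.164,0,0,0,-0.8]}}

```text
time: 24.3
tool_pos: [0.4614, 0.229, 0.1985]
tcp_rot: [-3.141, -0.002, -0.001]
wrist_force: [0.1, 0.3, -0.5]
width: 0.226
grip_force: 24.6
```

{"op": "jog_arm", "data": {"deltas": [0,0,0.03,0,0,0,-0.8,0,0,0.06,0,0,0,-0.8,0,0,0.09,0,0,0,-0.8,0,0,0.095,0,0,0,-0.8,0,0,0.095,0,0,0,-0.8,0,0,0.095,0,0,0,-0.8]}}

```text
time: 24.9
tool_pos: [0.4641, 0.2279, 0.1045]
tcp_rot: [-3.141, -0.001, -0.003]
wrist_force: [-0.3, -0.1, 0.4]
width: 0.225
grip_force: 24.6
```

```bash
python3 st.py .4645 .228 .0697 0
python3 - <<'E'
from h import *
from workcell import read_camera
c=read_camera('wrist'); s=read_camera('scene')
o=np.zeros((420,800,3),np.uint8); o[:,:440]=c['color'][:,60:500]; o[:360,440:]=cv2.resize(s['color'][200:320,200:320],(360,360)); cv2.imwrite('pics/w10.png',o)
E
```

```text
24.9 [0.4641 0.2279 0.1045] [-3.1407e+00 -1.3000e-03 -3.2000e-03] w 0.225
[0.4645, 0.228, 0.0697, 0.0] [ 0.0004 -0.0001  0.0348] [-0.05 -0.12  0.05]
```

View pics/w10.png

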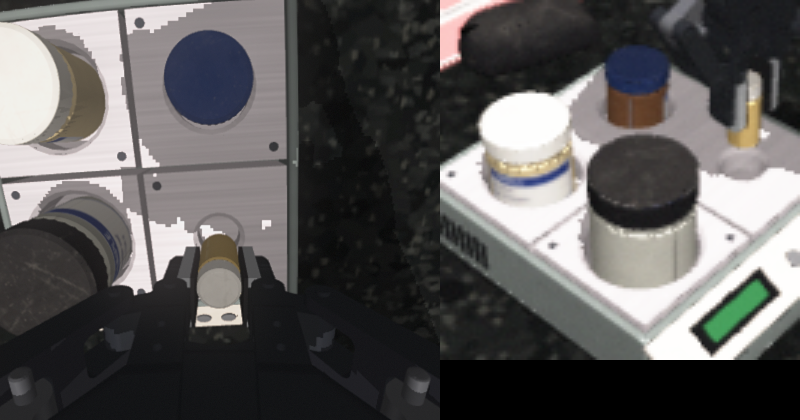

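The three jars are seated upright, and the vial hangs straight over the front-right bore, whose mouth is at (218,230) in the left panel. I'll lower it.

{"op": "jog_arm", "data": {"deltas": [0,0,0.01,0,0,0,-0.8,0,0,0.018,0,0,0,-0.8,0,0,0.024,0,0,0,-0.8,0,0,0.029,0,0,0,-0.8,0,0,0.032,0,0,0,-0.8,0,0,0.034,0,0,0,-0.8,0,0,0.035,0,0,0,-0.8,0,0,0.035,0,0,0,-0.8]}}

```text
time: 25.8
tool_pos: [0.4629, 0.2275, 0.0696]
tcp_rot: [3.141, 0.002, -0.001]
wrist_force: [-5.2, -2.8, 12.2]
width: 0.227
grip_force: 25.8
```

{"op": "jog_arm", "data": {"deltas": [0,0,-0.001,0,0,0,-0.8,0,0,-0.001,0,0,0,-0.8,0,0,-0.001,0,0,0,-0.8]}}

```text
time: 26.1
tool_pos: [0.4634, 0.2278, 0.0697]
tcp_rot: [-3.141, -0.002, -0.001]
wrist_force: [-1.4, -0.5, 6.7]
width: 0.229
grip_force: 25.1
```

Run:
```python
from h import *
from workcell import read_camera
c=read_camera('wrist'); s=read_camera('scene')
o=np.zeros((420,800,3),np.uint8); o[:,:440]=c['color'][:,60:500]; o[:360,440:]=cv2.resize(s['color'][220:280,270:330],(360,360)); cv2.imwrite('pics/w11.png',o)
```

```text
(no output)
```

View pics/w11.png

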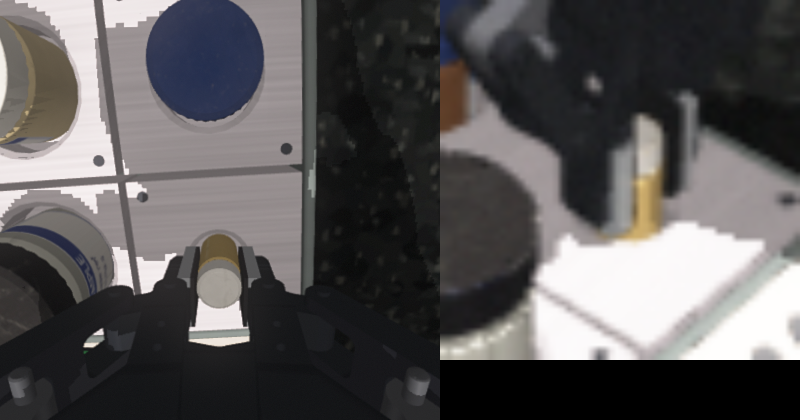

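The vial stands in its bore with its lower part hidden. I'll release it and retreat.

{"op": "jog_arm", "data": {"deltas": [0,0,0,0,0,0,-0.5,0,0,0,0,0,0,-0.4,0,0,0,0,0,0,-0.2,0,0,0,0,0,0,-0.2,0,0,-0.02,0,0,0,-0.2,0,0,-0.05,0,0,0,-0.2,0,0,-0.1,0,0,0,-0.2,0,0,-0.15,0,0,0,-0.2]}}

```text
time: 27.0
tool_pos: [0.4619, 0.2271, 0.2194]
tcp_rot: [3.141, 0.002, -0.004]
wrist_force: [1.9, -0.3, -0.5]
width: 0.403
grip_force: 0.0
```

{"op": "jog_arm", "data": {"deltas": [-0.01,0.04,-0.02,0,0,0,0,-0.02,0.09,-0.04,0,0,0,0,-0.03,0.14,-0.05,0,0,0,0,-0.03,0.18,-0.05,0,0,0,0,-0.03,0.2,-0.05,0,0,0,0,-0.03,0.2,-0.05,0,0,0,0,-0.03,0.2,-0.05,0,0,0,0]}}

```text
time: 27.7
tool_pos: [0.4331, 0.0275, 0.2689]
tcp_rot: [-3.141, 0.001, -0.0]
wrist_force: [-0.3, 1.3, -0.4]
width: 0.501
grip_force: 0.0
```

Run:
```python
from h import *
from workcell import read_camera
c=read_camera('wrist'); s=read_camera('scene'); t=read_camera('top')
hsv=cv2.cvtColor(t['color'],cv2.COLOR_BGR2HSV); w=(hsv[...,1]<90)&(hsv[...,2]>130); w[:155]=0; w[195:]=0; w[:,:290]=0; w[:,380:]=0
print('tools',*blobs(t,w,.004,100),sep='\n')
o=np.zeros((600,800,3),np.uint8); o[:300,:400]=cv2.resize(c['color'],(400,300)); o[300:,:400]=cv2.resize(t['color'][195:315,160:320],(400,300)); o[:480,400:]=cv2.resize(s['color'][190:334,190:310],(400,480)); cv2.imwrite('pics/w12.png',o)
```

```text
tools
(array([ 0.7096, -0.0516]), array([0.0551, 0.0508]), array([359.7, 172.1]))
(array([0.7129, 0.0752]), array([0.0495, 0.0406]), array([305.9, 170.4]))
```

View pics/w12.png

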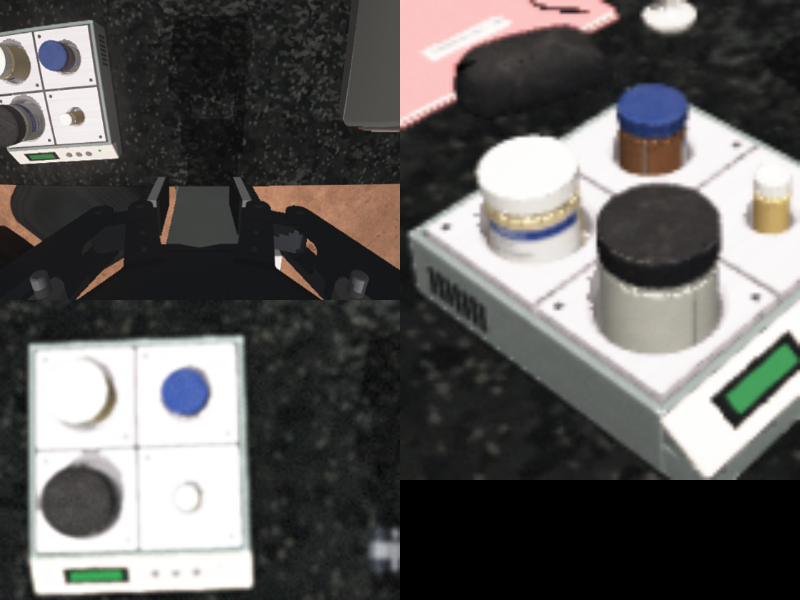

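The final views show all four containers upright and sunk into their matching bores, with the gripper clear. Both tools are where they started.

```bash
python3 -c "
from workcell import finish_job
print(finish_job())"
```

```text
the job is handed in; nothing more can be done
None
```

I stood the vial and the three jars upright in their matching heater bores and left both measuring tools where they were, as the final camera views confirm; the job is handed in, but no verdict came back.

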